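Pin the filter test cell shut and squeeze it

TASK

Swing the teal front half of the filter test cell shut against its fixed back half, then take the long orange-headed pin from the rack and push it fully down through the aligned holes. Then grip the two halves between the fingers and squeeze them together for the leak check; finish while still squeezing, without letting go. Leave the short pins in the rack and do not disturb the jars, the vial or the valve cap.

Things in the scene. Friction and masses are not known exactly. Their poses are not given: they have to be found in the camera images.
- cell: Hinged filter test cell, fixed to the bench. Origin midway between hinge and pin axes, at bench level; x from front to back half (parting plane x = 0), y from pin side to hinge side, z up. Dark base 12 mm thick, x -45 to 65, y -82 to 82 mm. Shut, the halves are 30 mm thick together (x -15 to 15, y -47 to 51 mm), tops at z = 100 mm. Hinge post 10 mm thick at y = 62 mm, 110 mm high.
- back_half: Fixed aluminium back half, same origin and axes as the cell: upright plate x 1 to 15, y -47 to 51, z 12 to 100 mm, with two steel eyes (30 mm square, 15 mm high, at z 45-60 and 79-94 mm) around the pin axis x = 0, y = -62 mm. On the outer face of each half a 3 mm high round port disc, radius 18 mm, centre z = 46 mm, y = 0.
- front_half: Swinging teal front half. Origin on the hinge axis at bench level; axes parallel to the cell's when shut. In its own frame the upright plate spans x -15 (outer face, pushed to close) to -1, y -109 to -11, z 16 to 100 mm; its steel eye (30 mm square, z 62-77 mm) is centred at x = 0, y = -124 mm. About 0.19 kg.
- swing (a joint): Opening angle of the front half about the upright hinge, rad: 0 = shut (hard stop), 1.6 = widest. It opens towards the cell's -x side: seen from above it turns clockwise as the value grows. Light friction (0.06 N m); stays where it is left, no spring.
- pin_hole (a point): Mouth of the upright pin hole: centre of the top face of the upper steel eye of the back half, 94 mm above the bench. Hole 13 mm diameter with a 2 mm chamfer, through three eyes in turn (back, front, back), 49 mm in all; they line up when the front half is shut. Open below down to the base plate (12 mm).
- hinge_axis (a point): Point on the upright hinge axis, 100 mm above the bench (fixed).
- front_edge (a point): Middle of the top edge of the front half's free end (moves with it), 109 mm from the hinge axis.
- long_pin: Long steel pin, orange head. Origin at the tip, z towards the head. Round shank 10 mm thick, 62 mm long, tapering to 5 mm over the lowest 8 mm; square head 22 x 22 x 26 mm above it, sides along its x and y, centre at z = 75 mm. About 60 g. Starts upright in the rack, head resting on the rack's top. Fully home in the cell the head rests on the upper eye, origin 32 mm above the bench.
- rack: Grey pin rack, fixed: block 50 (x) x 180 (y) x 75 mm high, origin centre of its underside. Three 13 mm holes at y = -60, 0, +60 mm; the long pin may stand in any of them.
- short_pin_a: Short pin with white head in the rack, not wanted; same head, shank 36 mm; origin at its tip.
- short_pin_b: Short pin with black head in the rack, not wanted; same head, shank 36 mm; origin at its tip.
- jar_a: Glass jar with blue cap, 62 mm diameter, 90 mm high, bystander; origin centre of underside.
- jar_b: Like jar_a.
- jar_c: Like jar_a.
- vial: Small vial with black cap, 28 mm diameter, 55 mm high, bystander; origin centre of underside.
- valve_cap: Teal round valve cap, 40 mm diameter, 12 mm high, bystander; origin centre of underside.
Things that resemble listed ones, but are neither listed nor needed, are in the scene too. What is meant by the rack is not yellow, and is the larger of those in its own colour. There is more than one size of the long_pin; the job needs the larger.

How it is judged:
On the way, in this order (a step that is already met when the one before it is completed fails the run):
1. the front half is swung shut (value of joint swing below 0.06 rad), for 0.2 s.
2. the long pin is fully down through the holes of the shut halves (value of joint swing below 0.06 rad and z of long_pin in the frame of cell between 0.02 and 0.038 m and horizontal distance between long_pin and pin_hole below 0.006 m and angle between long_pin's own z axis and vertical below 0.12 rad), for 0.2 s.
At the end, for the whole second after the job is handed in: The front half is shut (joint below 0.06 rad), the long pin is fully home (tip within 6 mm of its home height and within 6 mm of the hole's axis, upright within 0.12 rad), and the fingers squeeze both halves with more than 5 N on each (all of step 2 and contact force between the fingers and front_half above 5 N and contact force between the fingers and back_half above 5 N); the arm keeps its last pose, push and grip.
It fails at once if a jar, the vial or the valve cap is moved by more than 30 mm (distance of any of jar_a, jar_b, jar_c, vial, valve_cap from where it was at the start of the episode above 0.03 m).
It fails at once if a short pin is moved by more than 20 mm (distance of any of short_pin_a, short_pin_b from where it was at the start of the episode above 0.02 m).
It also fails if it takes over 67 s, if anything falls off the work surface, if the arm or the gripper's body presses on something with over 40 N, if the wrist force passes 120 N, or if a joint passes its speed limit or range.

ROBOT

A 7-joint arm with a two-finger parallel gripper is mounted at the origin on the work surface. World frame = base frame: x ahead of the robot, y to its left, z up, the work surface at z = 0. Lengths are in m, angles in rad, forces in N, time in s.
With the tool pointing down it reaches from about 0.4 to 0.875 m from the base axis. Payload 19.3 kg.
Tool frame: the origin (TCP) lies on the centre line of the jaws, within the pads' length; the fingertips stand 19 mm ahead of it and the grasp point (between the pads) is the TCP (nose_length is the distance from the TCP to the fingertips, in m); z points along the fingers, y is the direction in which the jaws open and shut (so a half turn about z gives the same grasp; the last joint's range is limited). The gripper opens to 85 mm and grips with 20 to 120 N. Pads are 22 mm wide; open, the fingers measure 114 mm over their backs; the gripper's body (76 mm by 85 mm) begins 54 mm behind the grasp point. The pads swing forward as they close: fully open they stand 13 mm farther back than shut.
Start: joints at [1.209, 0.521, -0.036, 1.599, 0.021, 1.021, -0.113], TCP at [0.18, -0.599, 0.25] pointing down, gripper open.
Joint ranges: [-2.91, 2.91], [-0.3, 2.13], [-1.5, 1.42], [0.17, 2.43], [-1.26, 4.41], [0.16, 1.93], [-2.52, 2.52]. Speed limits (rad/s): [1.89, 1.89, 2.39, 2.39, 3.01, 3.01, 3.01].

INTERFACE

Orientations are given as a 3x3 rotation matrix whose columns are the frame's x, y, z axes.
In Python, from workcell import get_state, read_camera, camera_params, hand_in, nose_length gives the robot as it stands. The module is installed in compiled form; this text tells all that it offers.
- The arm moves only by the shell command python3 -m inch 'ROWS' [FORCE]. ROWS is JSON, a list of rows, each a list of 3 entries, a list of its own where there are three numbers: the shift along the world's x, y, z in m, then the turn about the world's z in rad, then the closure in counts, from 0 (fully open) to 255 (shut). A call has 1 to 10 rows; each row is the pose to reach, as a shift and turn from the pose commanded when the call began; what a row does not reach only later rows make up. A row lasts 1/12 s, in which the tool goes at most 41.7 mm and 7.16 degrees, less where a joint would pass 70% of its speed; a pose out of reach is approached as far as the arm can. A call with a gripper value outside its range is refused whole. The fingers move at their own pace and stop on an object; FORCE is the grip in N (left out, the last holds). Time passes only in rows, so rows that repeat a pose let the fingers close. It gives the time, the measured TCP pose, the force and the opening at its end, in the units of the state.
- get_state(): the state, without advancing time (a new reading comes with each control period).
- read_camera(name): name is "scene" or "top" or "wrist"; returns (picture, depth): 384x512x3 uint8, red, green, blue; 384x512 float32, m along the optical axis (not along the pixel's ray), 0 where there is no reading.
- camera_params(name): a dict with "fx", "fy", "cx", "cy" (pixels), "world_from_camera" (4x4, takes a point from camera to world coordinates); the wrist camera has in their place "mount" (4x4, takes a point from camera to tool coordinates, whose origin is the TCP and whose axes are the flange's). Camera axes: x right, y down, z forward; pixel columns grow to the right and rows downward; lengths in m; the calibration is good to about 2 mm. A picture is of the moment at which its call begins: read the wrist's pose just before it. camera_params takes no time and is no camera call.
- hand_in(): hands the job in, once; it reports no verdict.
The state is a dict: "clock": time; "q": joint angles; "joint_velocities": joint speeds; "joint_torque": joint torques, N m; "eef_pos": TCP position; "ee_rot": TCP orientation; "contact_force": force on the tool from outside, world axes, zero at the start; "wrist_torque": the same for the moment, N m; "opening": opening from 0.0 (shut) to 1.0 (fully open).
Only numpy, scipy, OpenCV 4.12 (cv2) and the standard library are available. Lean on these libraries where they do the work, as an engineer would, in place of code of your own. Each camera call takes 0.05 s, during which the arm holds its last target.

## Working session

There is one attempt and no reset: what is moved stays moved. The work goes in short steps, Python scripts to look and compute and a shell command to move; the robot and the scene stay as the last step left them, time stands still between calls to the robot, and variables do not carry over. Pictures are saved under pics/ and viewed, and the job is handed in when it is done.

```bash
mkdir -p pics; python3 - <<'E'
from workcell import *
import cv2,numpy as np
s=get_state();print({k:np.round(v,3).tolist() for k,v in s.items()},nose_length if not callable(nose_length) else nose_length())
for n in ("scene","top","wrist"):
    p,d=read_camera(n);cv2.imwrite(f"pics/{n}0.png",cv2.cvtColor(p,cv2.COLOR_RGB2BGR));np.save(f"{n}0.npy",d)
    print(n,{k:np.round(v,4).tolist() for k,v in camera_params(n).items()})
E
```

```text
{'clock': 0.0, 'q': [1.209, 0.522, -0.036, 1.6, 0.021, 1.021, -0.113], 'joint_velocities': [0.001, 0.002, -0.001, 0.001, 0.001, -0.0, 0.003], 'joint_torque': [0.004, -92.71, 1.98, -36.994, 0.018, 0.008, -0.0], 'eef_pos': [0.18, -0.598, 0.25], 'ee_rot': [[0.958, 0.288, -0.0], [0.288, -0.958, 0.001], [-0.0, -0.001, -1.0]], 'contact_force': [0.182, 0.179, 0.779], 'wrist_torque': [-0.029, -0.022, -0.044], 'opening': 1.0} 0.019
scene {'fx': 377.7953, 'fy': 377.7953, 'cx': 250.937, 'cy': 191.8863, 'world_from_camera': [[-0.5681, 0.4387, -0.6963, 1.2937], [0.823, 0.309, -0.4767, 0.4931], [0.006, -0.8439, -0.5365, 0.6372], [0.0, 0.0, 0.0, 1.0]]}
top {'fx': 358.1934, 'fy': 358.1934, 'cx': 251.3283, 'cy': 185.8402, 'world_from_camera': [[-0.0114, -0.985, 0.1721, 0.4438], [-0.9995, 0.0162, 0.0262, -0.0092], [-0.0286, -0.1717, -0.9847, 1.0139], [0.0, 0.0, 0.0, 1.0]]}
wrist {'fx': 335.1614, 'fy': 335.1614, 'cx': 256.8068, 'cy': 185.1044, 'mount': [[0.0001, -0.9519, -0.3064, 0.079], [1.0, -0.0004, 0.0014, 0.0004], [-0.0015, -0.3064, 0.9519, -0.1241], [0.0, 0.0, 0.0, 1.0]]}
```

View pics/scene0.png

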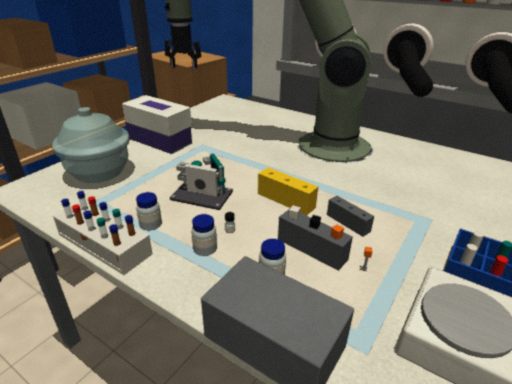

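View pics/top0.png

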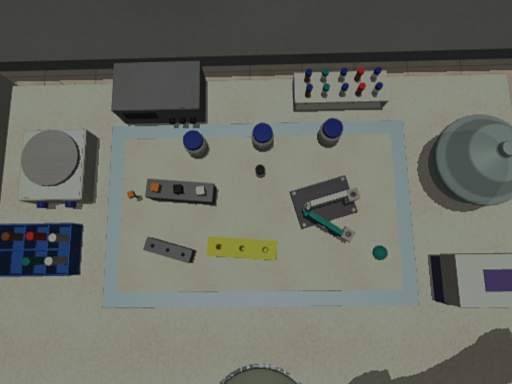

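View pics/wrist0.png

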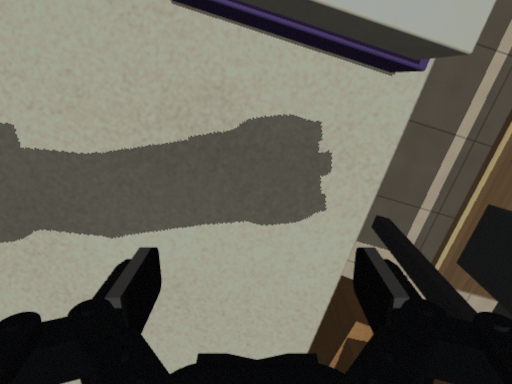

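```bash
cat > h.py <<'E'
import cv2,numpy as np
from workcell import *
def snap(n,tag):
    s=get_state();p,d=read_camera(n);b=cv2.cvtColor(p,cv2.COLOR_RGB2BGR)
    cv2.imwrite(f"pics/{tag}.png",b);np.savez(f"{tag}.npz",d=d,T=pose(n,s));return b,d
def pose(n,s=None):
    c=camera_params(n)
    if n!="wrist":return np.array(c["world_from_camera"])
    s=s or get_state();T=np.eye(4);T[:3,:3]=s["ee_rot"];T[:3,3]=s["eef_pos"];return T@np.array(c["mount"])
def crop(tag,x,y,w,h,k,out):
    b=cv2.imread(f"pics/{tag}.png")[y:y+h,x:x+w];b=cv2.resize(b,None,fx=k,fy=k,interpolation=cv2.INTER_CUBIC)
    for u in range(0,w,10):
        cv2.line(b,(u*k,0),(u*k,6 if u%20 else 12),(0,255,255),1)
        if u%20==0:cv2.putText(b,str(x+u),(u*k,22),0,.35,(0,255,255),1)
    for v in range(0,h,10):
        cv2.line(b,(0,v*k),(6 if v%20 else 12,v*k),(0,255,255),1)
        if v%20==0:cv2.putText(b,str(y+v),(12,v*k+4),0,.35,(0,255,255),1)
    cv2.imwrite(f"pics/{out}.png",b)
def ray(n,T,u,v):
    c=camera_params(n);r=T[:3,:3]@np.array([(u-c["cx"])/c["fx"],(v-c["cy"])/c["fy"],1]);return T[:3,3],r
def atz(n,T,u,v,z):
    o,r=ray(n,T,u,v);return o+r*(z-o[2])/r[2]
def dep(n,tag,u,v):
    z=np.load(f"{tag}.npz");o,r=ray(n,z["T"],u,v);return o+r*z["d"][int(round(v)),int(round(u))]
def tri(obs):
    A=np.zeros((3,3));b=np.zeros(3);L=[]
    for n,T,u,v in obs:
        o,r=ray(n,T,u,v);r=r/np.linalg.norm(r);P=np.eye(3)-np.outer(r,r);A+=P;b+=P@o;L.append((o,P))
    x=np.linalg.solve(A,b);return x,[np.linalg.norm(P@(x-o)) for o,P in L]
E
python3 - <<'E'
from h import *
for n in ("top","scene"):
    np.savez(n+"0.npz",d=np.load(n+"0.npy"),T=pose(n))
crop("top0",280,160,120,110,6,"t1");crop("top0",115,170,180,95,4,"t2");crop("scene0",160,140,110,80,7,"s1");crop("scene0",240,160,160,120,5,"s2")
E
```

```text
(no output)
```

View pics/t1.png

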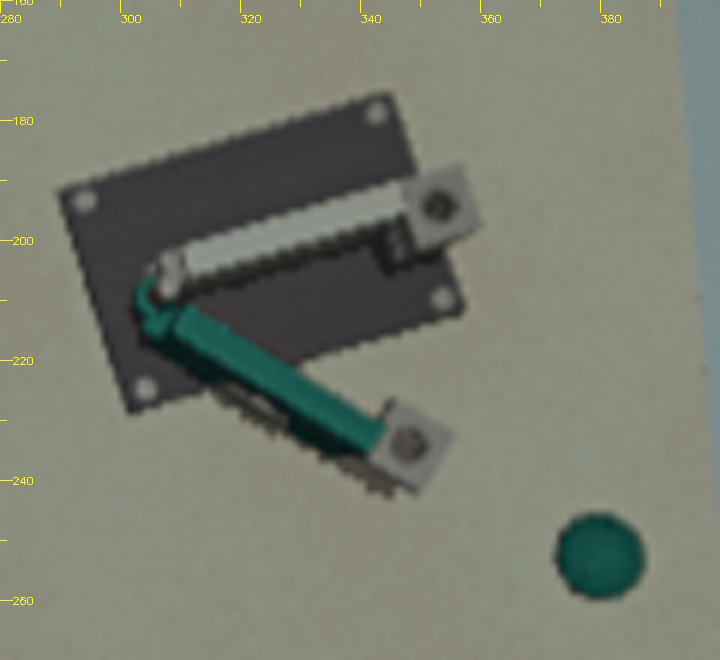

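View pics/t2.png

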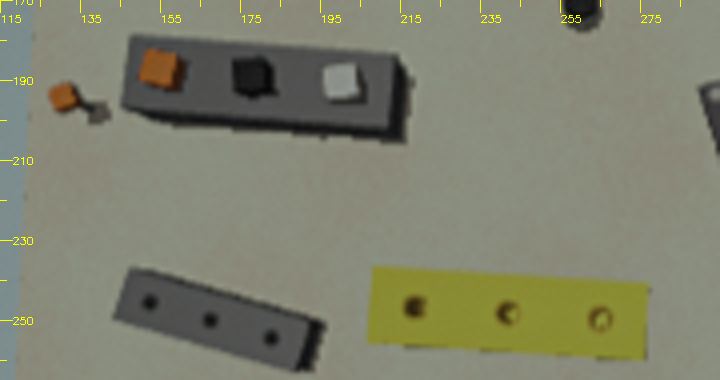

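View pics/s1.png

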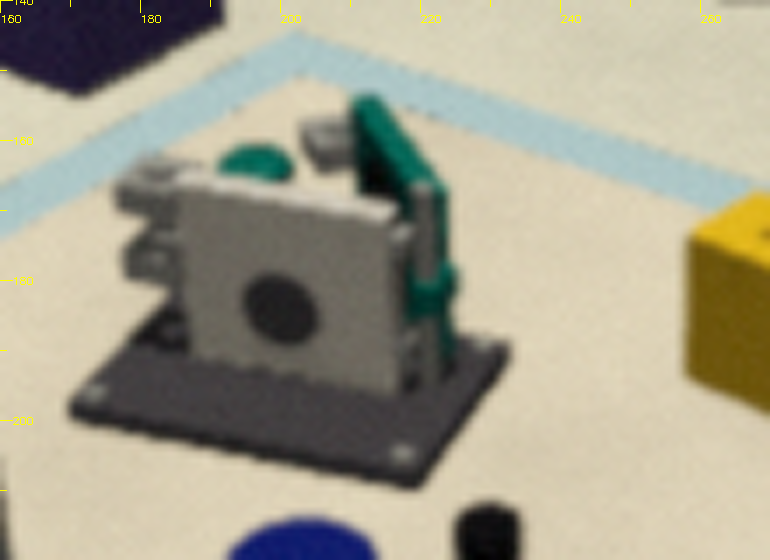

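View pics/s2.png

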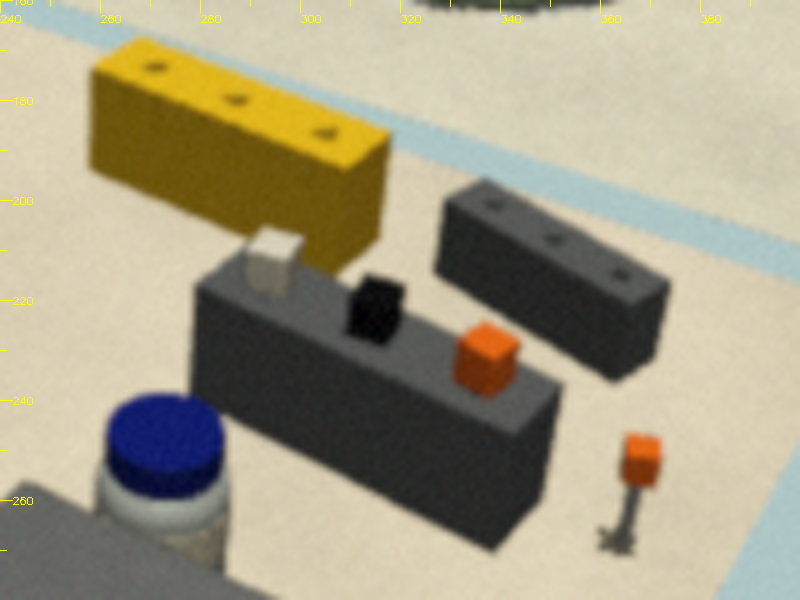

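```bash
python3 - <<'E'
from h import *
T=pose("top");S=pose("scene")
np.set_printoptions(precision=4,suppress=True)
c=[atz("top",T,u,v,.012) for u,v in [(290,191.5),(345,175.5),(357,211.7),(302,229)]]
for x in c:print(x)
m=np.mean(c,0);print("base centre",m)
ey=(c[0]+c[3]-c[1]-c[2])/2;ex=(c[0]+c[1]-c[2]-c[3])/2
print(np.linalg.norm(ex),np.linalg.norm(ey),np.arctan2(ey[1],ey[0])-np.pi/2,np.arctan2(ex[1],ex[0]))
ph=atz("top",T,352.2,194.3,.094);print("pinhole",ph)
fe=atz("top",T,348,234.5,.077);print("front eye",fe)
print(dep("top","top0",355,191),dep("top","top0",344,235.5))
# jars etc
for n,p in dict(cap=(380,253),jarA=(193,141),jarB=(262,135),jarC=(331,130),vial=(260,171)).items():print(n,dep("top","top0",*p))
print("long", dep("top","top0",155,187), tri([("top",T,155,186.5),("scene",S,338,228)]))
print("black", dep("top","top0",178,189),"white",dep("top","top0",201,191))
print("rack corners",[atz("top",T,u,v,.075) for u,v in [(147.5,179),(214,184),(212,202),(146,197)]])
print("decoy",dep("top","top0",130,194))
E
```

```text
[ 0.6009 -0.0916  0.012 ]
[ 0.6443 -0.2483  0.012 ]
[ 0.541  -0.2757  0.012 ]
[ 0.4952 -0.1216  0.012 ]
base centre [ 0.5703 -0.1843  0.012 ]
0.10831702948318014 0.1617221122007632 0.27952750188111475 0.2680940039396075
pinhole [ 0.5782 -0.2444  0.094 ]
front eye [ 0.4763 -0.2318  0.077 ]
[ 0.5866 -0.2519  0.0945] [ 0.4739 -0.2218  0.0753]
cap [ 0.4275 -0.3304  0.0135]
jarA [0.7299 0.1707 0.0914]
jarB [ 0.4438 -0.0092  1.0139]
jarC [ 0.7528 -0.1992  0.0917]
vial [ 0.652  -0.0079  0.0558]
long [0.604  0.2657 0.1033] (array([0.6062, 0.2674, 0.0981]), [np.float64(0.00016332932097413112), np.float64(0.0001633293209741689)])
black [0.5979 0.2056 0.1023] white [0.592  0.1458 0.1005]
rack corners [array([0.6312, 0.2953, 0.075 ]), array([0.6145, 0.1155, 0.075 ]), array([0.5661, 0.1205, 0.075 ]), array([0.5823, 0.2975, 0.075 ])]
decoy [0.5928 0.3451 0.0641]
```

The cell is at top-view pixel (325,205): the pin-side eye is at (352,194), the hinge is at (307,207), and the teal half is open about 0.85 rad. Things that could be taken for the long pin:
- Orange head in the large grey rack, top (155,187).
- Smaller orange pin on its own stand, top (131,194).

Things that could be taken for the rack:
- Yellow rack, top (242,249).
- Small grey rack, top (168,250), empty.
- Large grey rack, top (180,190).

My choice is the orange pin in the large grey rack. The white head (201,191) and black head (178,188) are the short pins. The teal disc at (380,253) is the valve cap.

```bash
python3 -m inch '[[[0.279,0.419,0],1.55,255],[[0.279,0.419,0],1.55,255],[[0.279,0.419,0],1.55,255],[[0.279,0.419,0],1.55,255],[[0.279,0.419,0],1.55,255],[[0.279,0.419,0],1.55,255],[[0.279,0.419,0],1.55,255],[[0.279,0.419,0],1.55,255],[[0.279,0.419,0],1.55,255],[[0.279,0.419,0],1.55,255]]' 40; python3 -c "
from workcell import *
print(get_state()['q'],get_state()['ee_rot'])"
```

```text
clock: 0.98
eef_pos: [0.4113, -0.2499, 0.2504]
ee_rot: [[0.023, 1.0, 0.0], [1.0, -0.023, -0.0], [-0.0, 0.0, -1.0]]
contact_force: [1.7, -1.4, 1.0]
opening: 0.0
[ 0.79237214  0.32112524 -0.45758225  1.94989187  0.17801944  0.909216
  0.22215424] [[ 2.30332910e-02  9.99734693e-01  1.03138093e-04]
 [ 9.99734642e-01 -2.30332548e-02 -3.39305403e-04]
 [-3.36839777e-04  1.10926045e-04 -9.99999937e-01]]
```

```bash
python3 -m inch '[[[0.02,0.03,0],0.1,255],[[0.04,0.06,0],0.2,255],[[0.045,0.068,0],0.28,255],[[0.045,0.068,0],0.28,255],[[0.045,0.068,0],0.28,255],[[0.045,0.068,0],0.28,255]]'; python3 - <<'E'
from h import *
snap("wrist","w1")
E
```

```text
clock: 1.48
eef_pos: [0.4551, -0.1846, 0.2501]
ee_rot: [[-0.245, 0.969, -0.001], [0.969, 0.245, -0.0], [-0.0, -0.001, -1.0]]
contact_force: [-0.2, -0.9, 0.1]
opening: 0.001
```

View pics/w1.png

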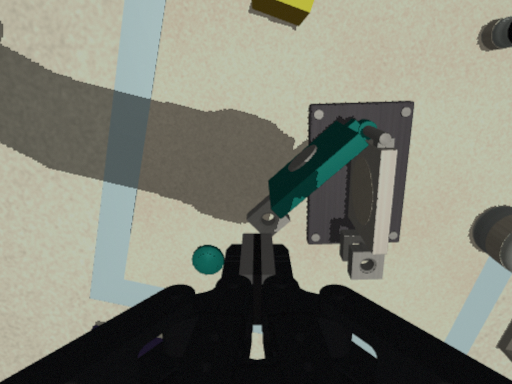

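The wrist view shows the open teal half running from the hinge (383,140) to its eye (268,216). The back half's pin hole is at (368,265) and the base corners are clear. I'll use it as the second view for measuring.

```bash
python3 - <<'E'
from h import *
np.set_printoptions(precision=4,suppress=True)
T=pose("top");W=np.load("w1.npz")["T"]
print("hole",tri([("top",T,352.2,194.3),("wrist",W,368,265)]), atz("wrist",W,368,265,.094))
print("feye",tri([("top",T,348,234.5),("wrist",W,268,216)]), atz("wrist",W,268,216,.077))
c=[atz("wrist",W,u,v,.012) for u,v in [(413,101),(398.5,242),(307.5,243),(309,102)]]
m=np.mean(c,0);print(c,m)
ey=(c[0]+c[3]-c[1]-c[2])/2;ex=(c[0]+c[1]-c[2]-c[3])/2
print(np.linalg.norm(ex),np.linalg.norm(ey),np.arctan2(ey[1],ey[0])-np.pi/2,np.arctan2(ex[1],ex[0]))
crop("w1",290,90,140,200,3,"w1c")
# tip
for v in (238,242,246):print(dep("wrist","w1",258,v))
E
```

```text
hole (array([ 0.5762, -0.2426,  0.1041]), [np.float64(0.0008422828582731946), np.float64(0.0008422828582729852)]) [ 0.5811 -0.2483  0.094 ]
feye (array([ 0.4775, -0.2319,  0.0736]), [np.float64(0.0013434555233708368), np.float64(0.0013434555233708552)]) [ 0.4781 -0.2297  0.077 ]
[array([ 0.6016, -0.0922,  0.012 ]), array([ 0.6481, -0.2505,  0.012 ]), array([ 0.5424, -0.2786,  0.012 ]), array([ 0.4959, -0.12  ,  0.012 ])] [ 0.572  -0.1853  0.012 ]
0.1093356982713507 0.1651518773991756 0.2856304109460255 0.2587193594830091
[ 0.4536 -0.1747  0.2397]
[ 0.4536 -0.1748  0.2435]
[ 0.4536 -0.1747  0.2471]
```

View pics/w1c.png

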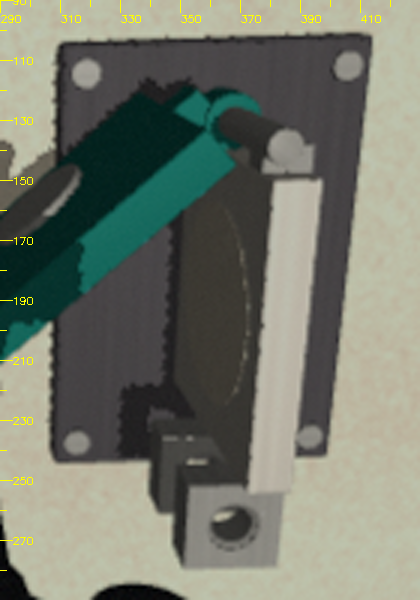

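```bash
python3 -m inch '[[[-0.004,0.012,-0.04],0.025,255],[[-0.004,0.012,-0.08],0.025,255],[[-0.004,0.012,-0.12],0.025,255],[[-0.004,0.012,-0.15],0.025,255],[[-0.004,0.012,-0.163],0.025,255],[[-0.004,0.012,-0.163],0.025,255],[[-0.004,0.012,-0.163],0.025,255]]'; python3 - <<'E'
from h import *
snap("scene","s3");crop("s3",150,110,120,100,6,"s3c")
snap("wrist","w2")
E
```

```text
clock: 2.12
eef_pos: [0.4513, -0.1723, 0.0873]
ee_rot: [[-0.271, 0.963, -0.001], [0.963, 0.271, 0.0], [0.0, -0.001, -1.0]]
contact_force: [-0.5, -0.6, 0.1]
opening: -0.001
```

View pics/s3c.png

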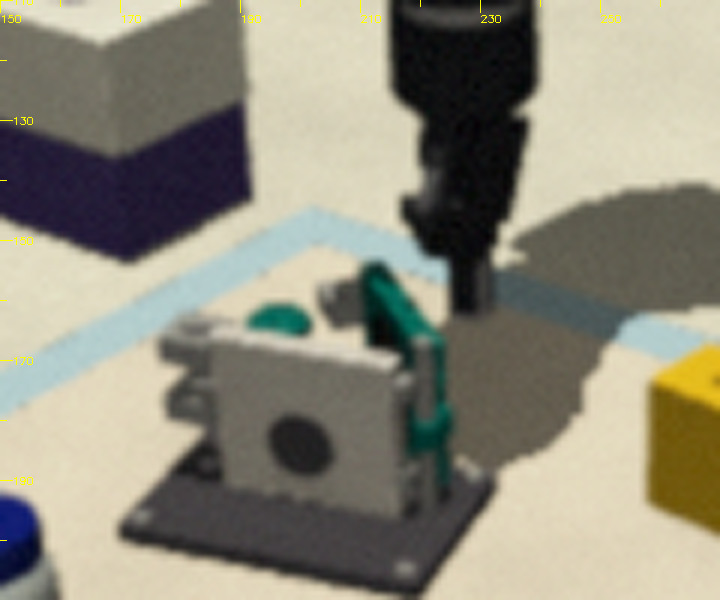

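View pics/w2.png

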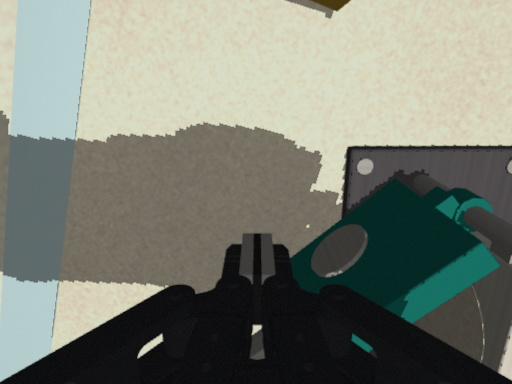

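```bash
python3 -m inch '[[[0.008,-0.006,0],0,255],[[0.016,-0.0125,0],0,255],[[0.023,-0.019,0],0,255],[[0.03,-0.026,0],0,255],[[0.036,-0.032,0],0,255],[[0.043,-0.036,0],0,255],[[0.05,-0.039,0],0,255],[[0.057,-0.042,0],0,255],[[0.063,-0.045,0],0,255],[[0.063,-0.045,0],0,255]]'; python3 - <<'E'
from h import *
snap("top","t3");crop("t3",280,160,120,110,6,"t3c")
E
```

```text
clock: 3.05
eef_pos: [0.516, -0.2171, 0.0873]
ee_rot: [[-0.272, 0.962, 0.001], [0.962, 0.272, -0.0], [-0.0, 0.001, -1.0]]
contact_force: [-0.2, -0.7, -0.3]
opening: -0.003
```

View pics/t3c.png

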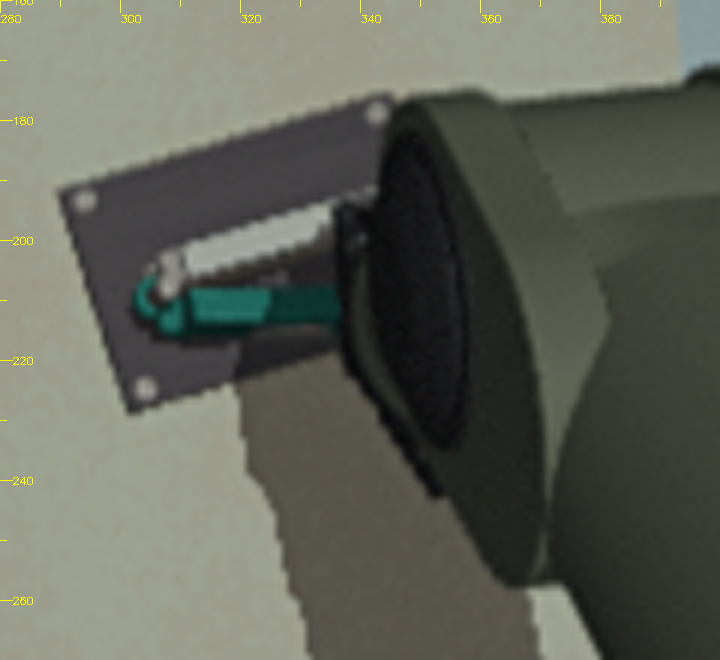

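The teal half is moving with the finger and is now open about 0.25 rad.

```bash
python3 -m inch '[[[0.005,-0.002,0],0,255],[[0.01,-0.003,0],0,255],[[0.014,-0.004,0],0,255],[[0.017,-0.004,0],0,255],[[0.019,-0.004,0],0,255],[[0.021,-0.004,0],0,255],[[0.023,-0.004,0],0,255],[[0.024,-0.004,0],0,255],[[0.024,-0.004,0],0,255],[[0.024,-0.004,0],0,255]]'; python3 - <<'E'
from h import *
snap("top","t4");crop("t4",280,160,120,110,6,"t4c")
E
```

```text
clock: 3.93
eef_pos: [0.5387, -0.2207, 0.0873]
ee_rot: [[-0.273, 0.962, 0.0], [0.962, 0.273, -0.0], [-0.0, 0.0, -1.0]]
contact_force: [-0.7, 1.2, 0.6]
opening: 0.0
```

View pics/t4c.png

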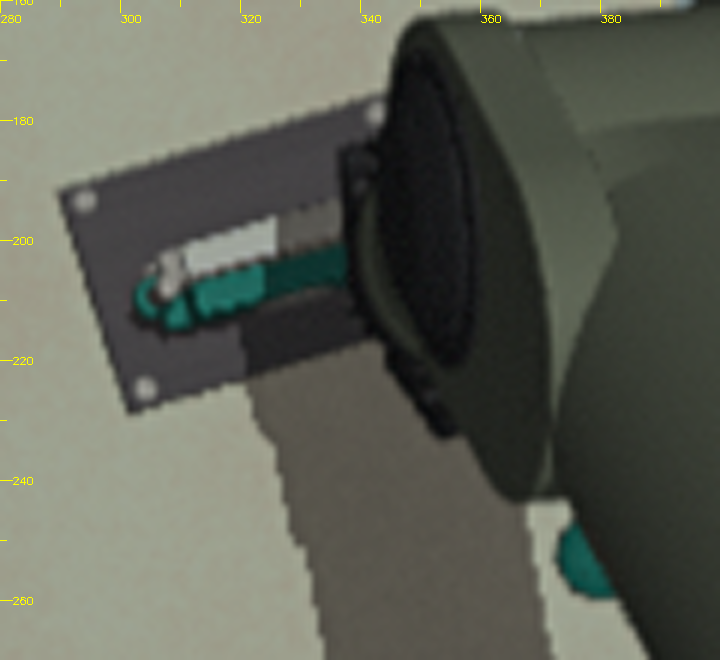

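Almost shut, with only a thin gap left. I'll creep along the cell's x until the force shows contact.

```bash
python3 -m inch '[[[0.001,0,0],0,255],[[0.002,0.0005,0],0,255],[[0.003,0.001,0],0,255],[[0.003,0.001,0],0,255],[[0.003,0.001,0],0,255]]';python3 -m inch '[[[0.001,0,0],0,255],[[0.002,0.0005,0],0,255],[[0.003,0.001,0],0,255],[[0.003,0.001,0],0,255],[[0.003,0.001,0],0,255]]'
```

```text
clock: 4.4
eef_pos: [0.5416, -0.2199, 0.0873]
ee_rot: [[-0.272, 0.962, -0.0], [0.962, 0.272, -0.0], [-0.0, -0.0, -1.0]]
contact_force: [-1.3, -1.8, 0.7]
opening: -0.004
clock: 4.82
eef_pos: [0.5421, -0.2199, 0.0871]
ee_rot: [[-0.271, 0.963, -0.005], [0.963, 0.271, -0.001], [0.0, -0.005, -1.0]]
contact_force: [-18.9, -4.8, 14.4]
opening: -0.004
```

The contact force of about 19 N shows the half is at its stop. Next I back off, rise and check.

```bash
python3 -m inch '[[[-0.003,-0.001,0],0,255],[[-0.003,-0.001,0],0,255],[[-0.015,-0.004,0],0,255],[[-0.03,-0.008,0],0,255],[[-0.03,-0.008,0.04],0,255],[[-0.03,-0.008,0.08],0,255],[[-0.03,-0.008,0.12],0,255],[[-0.03,0.03,0.16],0,200],[[-0.03,0.03,0.16],0,100],[[-0.03,0.03,0.16],0,0]]'; python3 - <<'E'
from h import *
snap("wrist","w3")
E
```

```text
clock: 5.65
eef_pos: [0.5164, -0.1862, 0.2503]
ee_rot: [[-0.276, 0.961, 0.005], [0.961, 0.276, -0.001], [-0.002, 0.005, -1.0]]
contact_force: [-0.2, 0.4, -0.0]
opening: 0.415
```

View pics/w3.png

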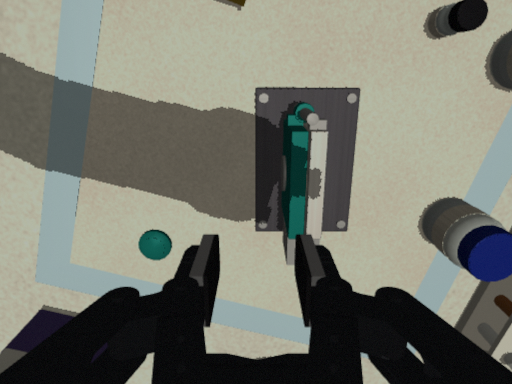

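The halves are shut. Both tops lie parallel at (290-325,120-250) with no gap at the free end. Now to the rack.

```bash
python3 -m inch '[[[0.089,0.40,0],-0.36,0],[[0.089,0.40,0],-0.36,0],[[0.089,0.40,0],-0.36,0],[[0.089,0.40,0],-0.36,0],[[0.089,0.40,0],-0.36,0],[[0.089,0.40,0],-0.36,0],[[0.089,0.40,0],-0.36,0],[[0.089,0.40,0],-0.36,0],[[0.089,0.40,0],-0.36,0],[[0.089,0.40,0],-0.36,0]]';python3 -m inch '[[[0,0,0],0,0],[[0,0,0],0,0],[[0,0,0],0,0]]'; python3 - <<'E'
from h import *
snap("wrist","w4")
E
```

```text
clock: 6.53
eef_pos: [0.6031, 0.2087, 0.2452]
ee_rot: [[0.085, 0.996, -0.002], [0.996, -0.085, -0.001], [-0.001, -0.002, -1.0]]
contact_force: [1.3, -1.2, 1.2]
opening: 1.0
clock: 6.78
eef_pos: [0.6028, 0.2066, 0.2454]
ee_rot: [[0.084, 0.996, -0.002], [0.996, -0.084, -0.001], [-0.002, -0.002, -1.0]]
contact_force: [0.8, -0.6, 1.1]
opening: 0.996
```

View pics/w4.png

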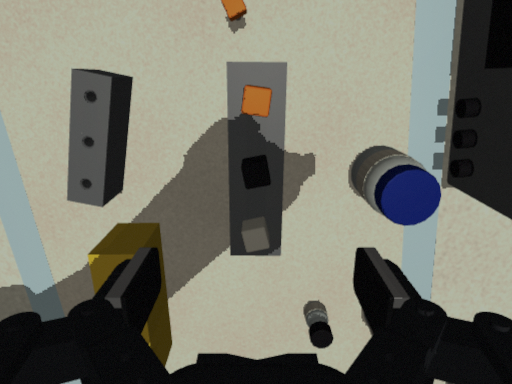

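The orange head is at (257,100), with black at (256,172) and white at (257,234). The decoy is at (234,8) on its stand. I'll take a second, nearer wrist view.

```bash
python3 -m inch '[[[0.001,0.02,-0.03],-0.01,0],[[0.001,0.02,-0.05],-0.01,0],[[0.001,0.02,-0.05],-0.01,0],[[0.001,0.02,-0.05],-0.01,0],[[0.001,0.02,-0.05],-0.01,0]]'; python3 - <<'E'
from h import *
snap("wrist","w5")
print(get_state()["eef_pos"])
crop("w4",215,50,90,90,6,"w4c");crop("w5",200,40,130,100,6,"w5c")
E
```

```text
clock: 7.25
eef_pos: [0.6046, 0.2263, 0.1984]
ee_rot: [[0.096, 0.995, 0.001], [0.995, -0.096, -0.0], [-0.0, 0.001, -1.0]]
contact_force: [0.3, 0.5, 0.2]
opening: 1.002
[0.60472136 0.22656431 0.19872313]
```

View pics/w4c.png

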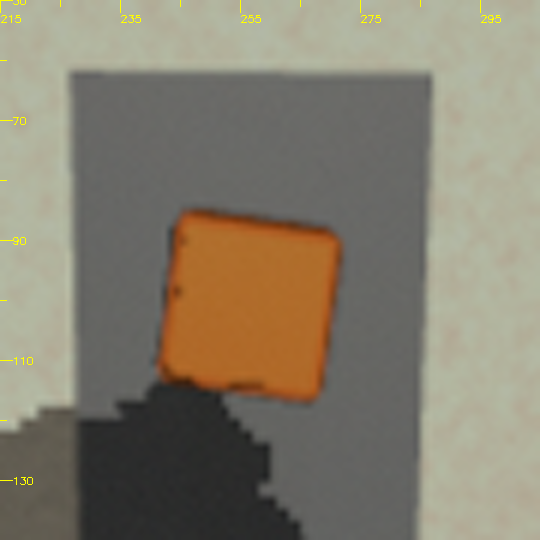

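View pics/w5c.png

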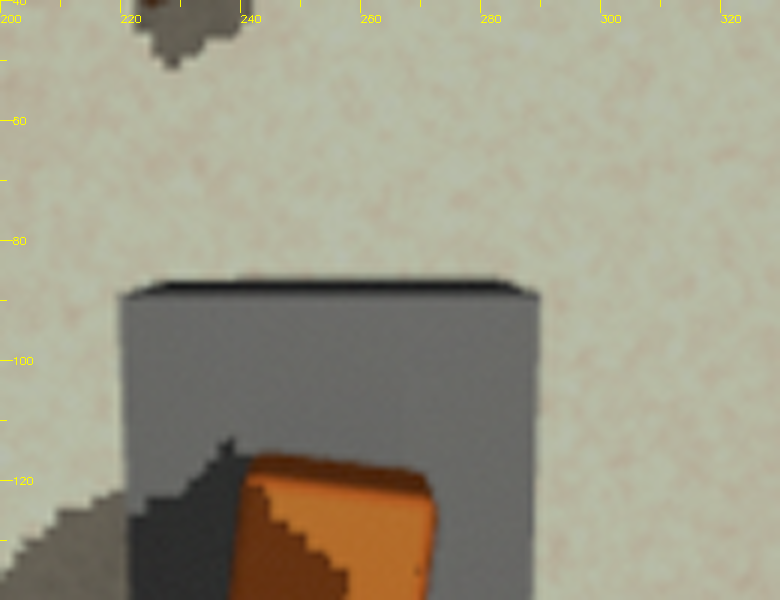

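```bash
python3 - <<'E'
from h import *
crop("w5",200,100,100,75,7,"w5d")
E
```

```text
(no output)
```

View pics/w5d.png

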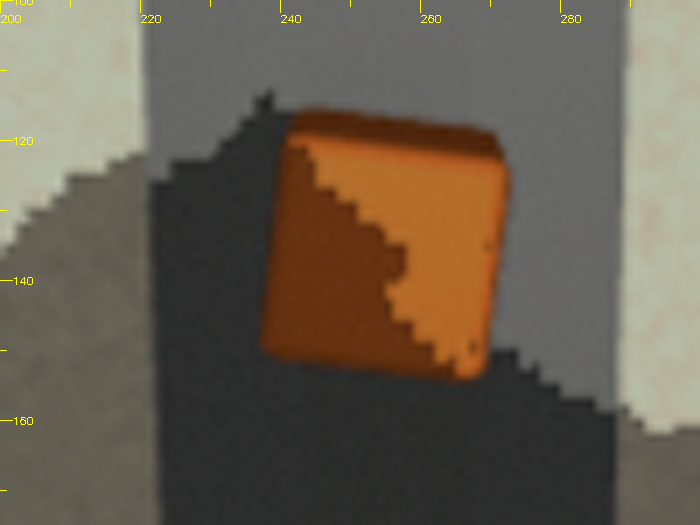

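```bash
python3 - <<'E'
from h import *
np.set_printoptions(precision=4,suppress=True)
T=pose("top");A=np.load("w4.npz")["T"];B=np.load("w5.npz")["T"];S=pose("scene")
print(tri([("wrist",A,256.3,101),("wrist",B,254.4,137.2),("top",T,155,186.7)]))
print(tri([("wrist",A,256.3,101),("wrist",B,254.4,137.2)]))
print(dep("wrist","w5",254,137))
for t,U,c in (("w4",A,[(244.5,86),(271.5,90),(267.5,115.5),(241.5,112.5)]),("w5",B,[(240.5,120),(272,124),(268,154),(237,151)])):
    q=np.array([atz("wrist",U,u,v,.101) for u,v in c]);print(t,q.mean(0),[np.linalg.norm(q[i]-q[i-1]).round(4) for i in range(4)])
    e=q[1]+q[2]-q[0]-q[3];f=q[0]+q[1]-q[2]-q[3];print("yaw",np.arctan2(e[1],e[0]),np.arctan2(f[1],f[0])-np.pi/2)
E
```

```text
(array([0.6071, 0.2664, 0.0988]), [np.float64(0.0009079845786761605), np.float64(0.000774221118854314), np.float64(0.0016033525705754052)])
(array([0.6079, 0.2667, 0.1032]), [np.float64(0.00013476027385801362), np.float64(0.00013476027385797296)])
[0.6075 0.2666 0.1019]
w4 [0.6079 0.2664 0.101 ] [np.float64(0.0202), np.float64(0.021), np.float64(0.0196), np.float64(0.0206)]
yaw -0.21141425998184407 -0.22241008662618467
w5 [0.6077 0.2661 0.101 ] [np.float64(0.0208), np.float64(0.0208), np.float64(0.0202), np.float64(0.021)]
yaw -0.20772589671555472 -0.21979343343720537
```

```bash
python3 -m inch '[[[0.003,0.04,0],-0.12,0],[[0.003,0.04,0],-0.12,0],[[0.003,0.04,-0.035],-0.12,0],[[0.003,0.04,-0.07],-0.12,0],[[0.003,0.04,-0.095],-0.12,0],[[0.003,0.04,-0.1015],-0.12,0],[[0.003,0.04,-0.1015],-0.12,0],[[0.003,0.04,-0.1015],-0.12,0]]'; python3 - <<'E'
from h import *
snap("wrist","w6")
E
```

```text
clock: 7.97
eef_pos: [0.6078, 0.2677, 0.0976]
ee_rot: [[0.213, 0.977, 0.002], [0.977, -0.213, 0.001], [0.001, 0.001, -1.0]]
contact_force: [0.0, 0.7, 0.6]
opening: 1.001
```

View pics/w6.png

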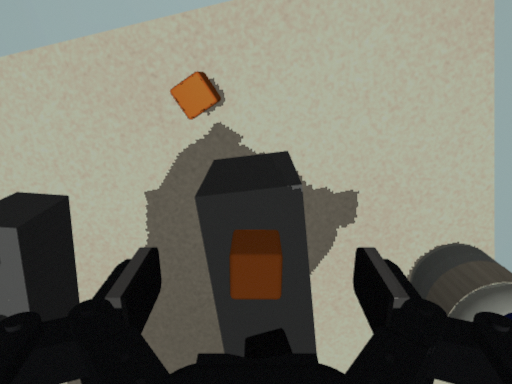

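The head is centred between the pads at (257,265) and square to them. Closing.

```bash
python3 -m inch '[[[0,-0.001,0],0,120],[[0,-0.001,0],0,170],[[0,-0.001,0],0,255],[[0,-0.001,0],0,255],[[0,-0.001,0],0,255],[[0,-0.001,0],0,255],[[0,-0.001,0],0,255]]' 60; python3 - <<'E'
from h import *
snap("wrist","w7")
E
```

```text
clock: 8.6
eef_pos: [0.607, 0.2666, 0.0962]
ee_rot: [[0.212, 0.977, 0.0], [0.977, -0.212, 0.0], [0.0, 0.0, -1.0]]
contact_force: [-1.1, -0.3, 6.5]
opening: 0.244
```

View pics/w7.png

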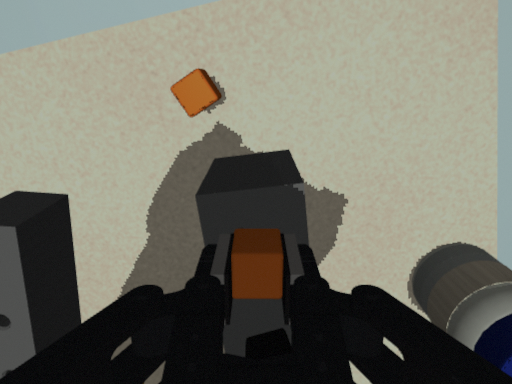

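Held: opening 0.244, about 21 mm. Lifting straight out.

```bash
python3 -m inch '[[[0,0,0.015],0,255],[[0,0,0.03],0,255],[[0,0,0.05],0,255],[[0,0,0.07],0,255],[[0,0,0.09],0,255],[[0,0,0.12],0,255],[[0,0,0.15],0,255],[[0,0,0.154],0,255],[[0,0,0.154],0,255]]'; python3 - <<'E'
from h import *
snap("scene","s7");crop("s7",230,90,160,120,5,"s7c")
E
```

```text
clock: 9.4
eef_pos: [0.6075, 0.267, 0.2528]
ee_rot: [[0.212, 0.977, 0.004], [0.977, -0.212, 0.002], [0.002, 0.003, -1.0]]
contact_force: [0.7, -0.2, -2.0]
opening: 0.244
```

View pics/s7c.png

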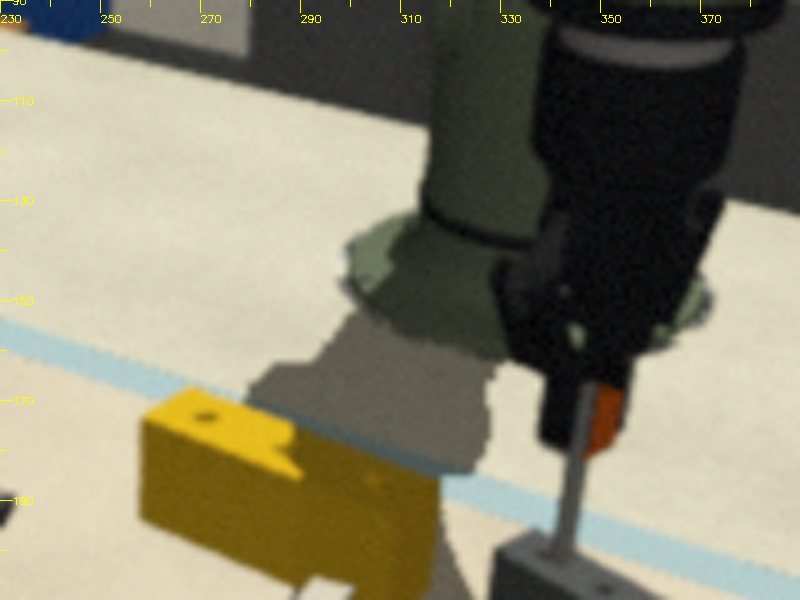

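The pin is out and hanging roughly upright, with its shank visible below the fingers at (343,180-200). Now to the cell.

```bash
python3 -m inch '[[[-0.0008,-0.038,0],0.03,255],[[-0.0016,-0.076,0],0.06,255],[[-0.0024,-0.114,0],0.1,255],[[-0.0032,-0.152,0],0.13,255],[[-0.004,-0.19,0],0.16,255],[[-0.0048,-0.228,0],0.2,255],[[-0.0056,-0.266,0],0.23,255],[[-0.0064,-0.304,0],0.26,255],[[-0.0072,-0.342,0],0.3,255],[[-0.008,-0.38,0],0.33,255]]'; python3 -m inch '[[[-0.001,-0.038,0],0.03,255],[[-0.002,-0.076,0],0.06,255],[[-0.003,-0.114,0],0.1,255],[[-0.003,-0.152,0],0.13,255],[[-0.004,-0.18,0],0.155,255],[[-0.004,-0.19,0],0.16,255],[[-0.004,-0.19,0],0.16,255],[[-0.004,-0.19,0],0.16,255]]'; python3 - <<'E'
from h import *
snap("wrist","w8")
E
```

```text
clock: 10.28
eef_pos: [0.5979, -0.1153, 0.2488]
ee_rot: [[-0.118, 0.993, -0.002], [0.993, 0.118, 0.0], [0.001, -0.002, -1.0]]
contact_force: [1.0, 0.4, -1.7]
opening: 0.245
clock: 10.95
eef_pos: [0.5945, -0.303, 0.2487]
ee_rot: [[-0.272, 0.962, -0.001], [0.962, 0.272, 0.001], [0.002, -0.001, -1.0]]
contact_force: [-0.1, 0.4, -1.0]
opening: 0.242
```

View pics/w8.png

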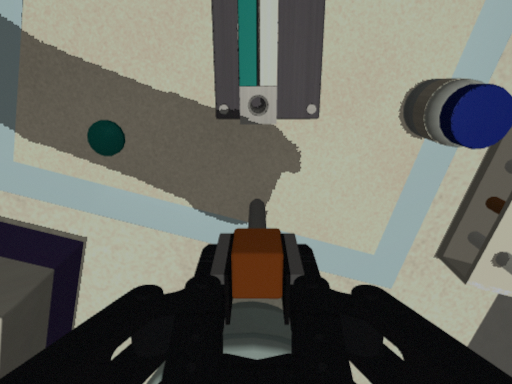

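The hole is at about (258,103) and the pin tip at (257,203), both visible. I'll crop to measure each.

```bash
python3 - <<'E'
from h import *
crop("w8",225,70,70,75,8,"w8c");crop("w8",215,190,90,70,8,"w8d")
E
```

```text
(no output)
```

View pics/w8c.png

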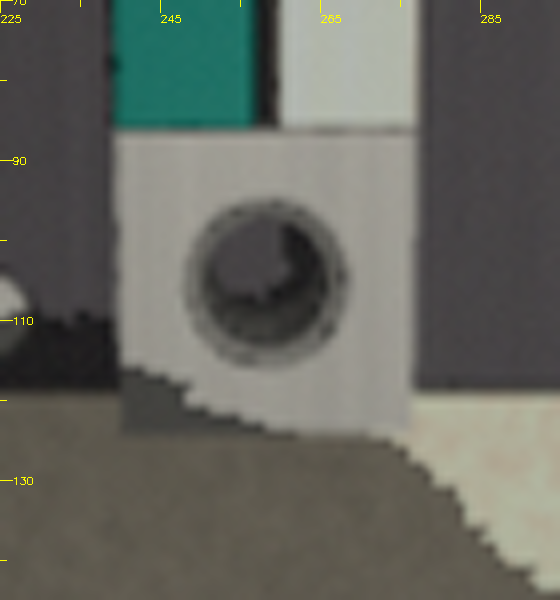

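View pics/w8d.png

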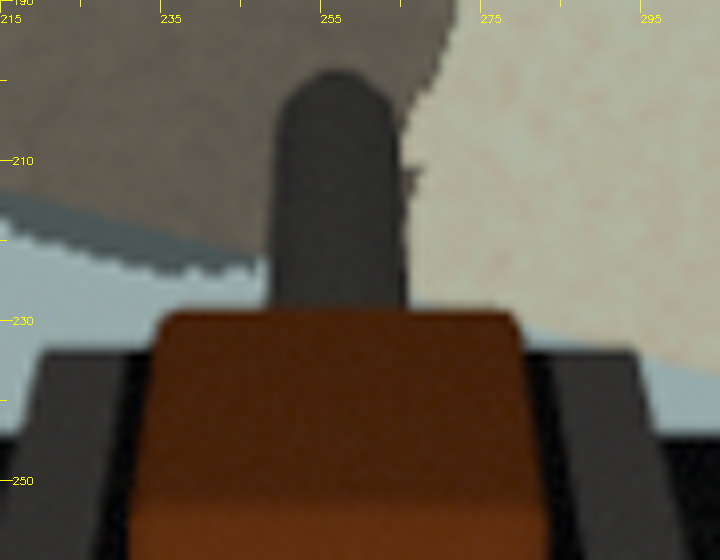

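```bash
python3 - <<'E'
from h import *
np.set_printoptions(precision=4,suppress=True)
T=pose("top");W=np.load("w8.npz")["T"];w1=np.load("w1.npz")["T"]
h=atz("wrist",W,258.1,105.3,.094);print("hole",h,dep("wrist","w8",271,105))
print(tri([("wrist",W,258.1,105.3),("wrist",w1,368,264.5),("top",T,352.2,194.3)]))
c=camera_params("wrist")
def proj(p):
    q=np.linalg.inv(W)@np.append(p,1);return c["fx"]*q[0]/q[2]+c["cx"],c["fy"]*q[1]/q[2]+c["cy"],q[2]
s=get_state();R=np.array(s["ee_rot"]);t=np.array(s["eef_pos"]);print(t)
for d in (.083,.075,.035):
    print(d,[np.round(proj(t+R@np.array([dx,0,d])),1) for dx in (-.0025,0,.0025,.005)])
print("head top corners",[np.round(proj(t+R@np.array([x,y,-.005])),1) for x,y in((.011,-.0105),(.011,.0105))])
for v in(201,203,206,212,220):print(v,R.T@(dep("wrist","w8",257,v)-t))
E
```

```text
hole [ 0.5806 -0.2485  0.094 ] [ 0.5906 -0.2454  0.0942]
(array([ 0.5798, -0.2468,  0.0942]), [np.float64(0.001863377290432196), np.float64(0.0011224947621472192), np.float64(0.0028300174483841278)])
[ 0.5948 -0.3021  0.249 ]
0.083 [array([257.1, 203.7,   0.2]), array([257.1, 200.1,   0.2]), array([257. , 196.5,   0.2]), array([257. , 192.9,   0.2])]
0.075 [array([257.1, 208.2,   0.2]), array([257.1, 204.5,   0.2]), array([257.1, 200.8,   0.2]), array([257.1, 197.1,   0.2])]
0.035 [array([257.2, 236.7,   0.2]), array([257.2, 232.4,   0.2]), array([257.2, 228. ,   0.2]), array([257.2, 223.6,   0.2])]
head top corners [array([231. , 251.8,   0.1]), array([283.7, 251.8,   0.1])]
201 [ 0.0036 -0.      0.0717]
203 [ 0.0037 -0.      0.0682]
206 [ 0.004  -0.0001  0.0624]
212 [ 0.0775 -0.0002 -0.1238]
220 [ 0.0037 -0.0001  0.0426]
```

```bash
python3 -m inch '[[[-0.004,0.015,-0.02],0,255],[[-0.009,0.035,-0.04],0,255],[[-0.009,0.035,-0.055],0,255],[[-0.009,0.035,-0.055],0,255],[[-0.009,0.035,-0.055],0,255],[[-0.009,0.035,-0.055],0,255]]'; python3 - <<'E'
from h import *
snap("wrist","w9")
crop("w9",215,130,90,70,8,"w9c")
E
```

```text
clock: 11.5
eef_pos: [0.5865, -0.2684, 0.1958]
ee_rot: [[-0.273, 0.962, 0.001], [0.962, 0.273, -0.0], [-0.001, 0.001, -1.0]]
contact_force: [-0.5, -1.0, -0.1]
opening: 0.247
```

View pics/w9c.png

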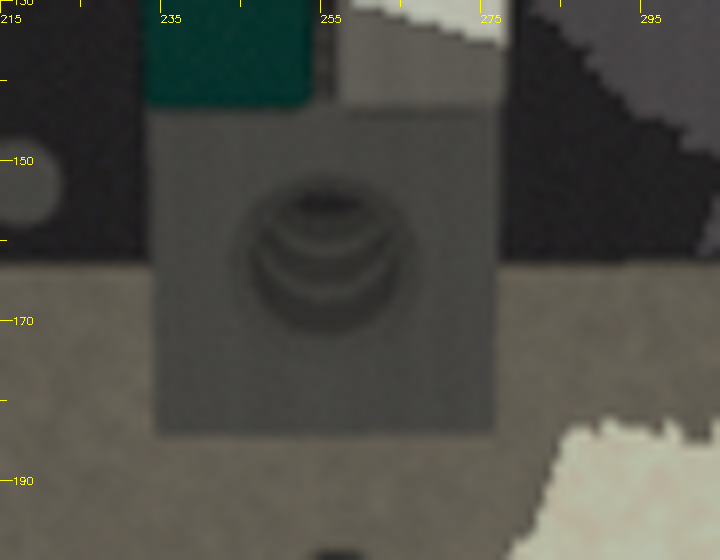

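```bash
python3 - <<'E'
from h import *
np.set_printoptions(precision=4,suppress=True)
z=np.load("w9.npz");W=z["T"];s=get_state();R=np.array(s["ee_rot"]);t=np.array(s["eef_pos"]);print(t)
W8=np.load("w8.npz")["T"]
for hh in (.092,.094,.096):
    h=atz("wrist",W,255.6,162.8,hh);print("hole",h,"tool",R.T@(h-t),atz("wrist",W8,258.1,105.3,hh))
print(tri([("wrist",W8,258.1,105.3),("wrist",W,255.6,162.8)]), dep("wrist","w9",272,163))
for v in(201,203,206,212,220,225):print(v,[np.round(R.T@(dep("wrist","w9",u,v)-t),4) for u in (254,257,260)])
crop("w9",215,190,90,70,8,"w9d")
d=z["d"]
for v in (210,220):print(np.round(d[v,245:270],4))
E
```

```text
[ 0.5865 -0.2686  0.1959]
hole [ 0.5806 -0.2485  0.092 ] tool [ 0.0211 -0.0004  0.1039] [ 0.5806 -0.2487  0.092 ]
hole [ 0.5804 -0.248   0.094 ] tool [ 0.0216 -0.0004  0.1019] [ 0.5806 -0.2485  0.094 ]
hole [ 0.5803 -0.2475  0.096 ] tool [ 0.0221 -0.0003  0.0999] [ 0.5805 -0.2484  0.096 ]
(array([ 0.5806, -0.2488,  0.091 ]), [np.float64(6.715920500612614e-06), np.float64(6.715920500628296e-06)]) [ 0.5913 -0.2448  0.095 ]
201 [array([ 0.0045, -0.0013,  0.0721]), array([0.0053, 0.0006, 0.0701]), array([0.0043, 0.0025, 0.0727])]
203 [array([ 0.0044, -0.0013,  0.069 ]), array([0.005 , 0.0006, 0.0675]), array([0.0043, 0.0024, 0.0693])]
206 [array([ 0.0045, -0.0012,  0.0638]), array([0.0047, 0.0006, 0.0632]), array([0.0041, 0.0024, 0.0647])]
212 [array([ 0.0047, -0.0011,  0.0537]), array([0.0047, 0.0006, 0.0539]), array([0.0044, 0.0023, 0.0544])]
220 [array([ 0.0049, -0.0011,  0.0422]), array([0.005 , 0.0006, 0.042 ]), array([0.0046, 0.0022, 0.0429])]
225 [array([ 0.0048, -0.001 ,  0.0359]), array([0.0047, 0.0006, 0.0361]), array([0.004 , 0.0021, 0.0377])]
[0.3419 0.343  0.3437 0.3434 0.2017 0.1989 0.1977 0.197  0.1962 0.1954
 0.1946 0.     0.194  0.1946 0.1946 0.195  0.1971 0.1968 0.1999 0.2045
 0.3441 0.3429 0.3432 0.3432 0.3416]
[0.3479 0.3481 0.3459 0.191  0.1871 0.1851 0.1854 0.1829 0.1823 0.1809
 0.18   0.1802 0.1806 0.1819 0.1808 0.1816 0.1822 0.1828 0.1861 0.1851
 0.192  0.3466 0.347  0.3473 0.3462]
```

View pics/w9d.png

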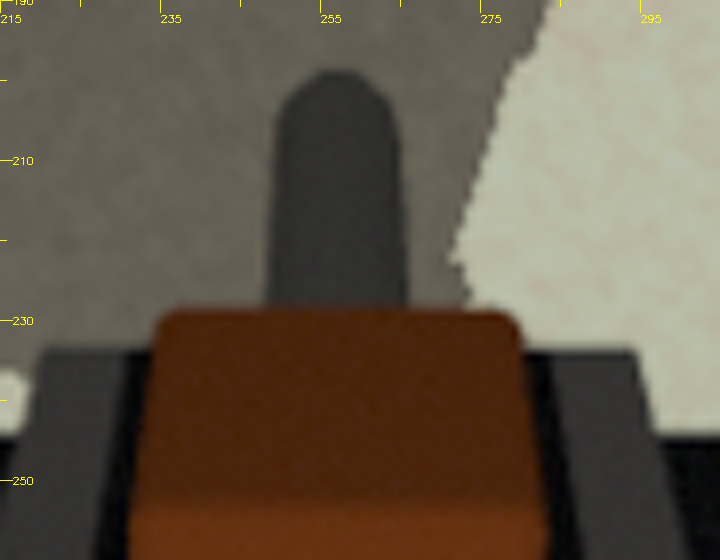

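```bash
python3 -m inch '[[[-0.0064,0.021,0],0,255],[[-0.0064,0.021,0],0,255],[[-0.0064,0.021,-0.005],0,255],[[-0.0064,0.021,-0.01],0,255],[[-0.0064,0.021,-0.01],0,255],[[-0.0064,0.021,-0.01],0,255]]'; python3 - <<'E'
from h import *
s=get_state();print(s["eef_pos"])
snap("wrist","w10");crop("w10",205,170,110,80,7,"w10c")
snap("scene","s10");crop("s10",150,110,110,90,7,"s10c")
E
```

```text
clock: 12.05
eef_pos: [0.5794, -0.248, 0.1844]
ee_rot: [[-0.272, 0.962, -0.001], [0.962, 0.272, 0.0], [0.0, -0.0, -1.0]]
contact_force: [0.3, -0.5, 0.5]
opening: 0.241
[ 0.57936451 -0.24798608  0.18438616]
```

View pics/w10c.png

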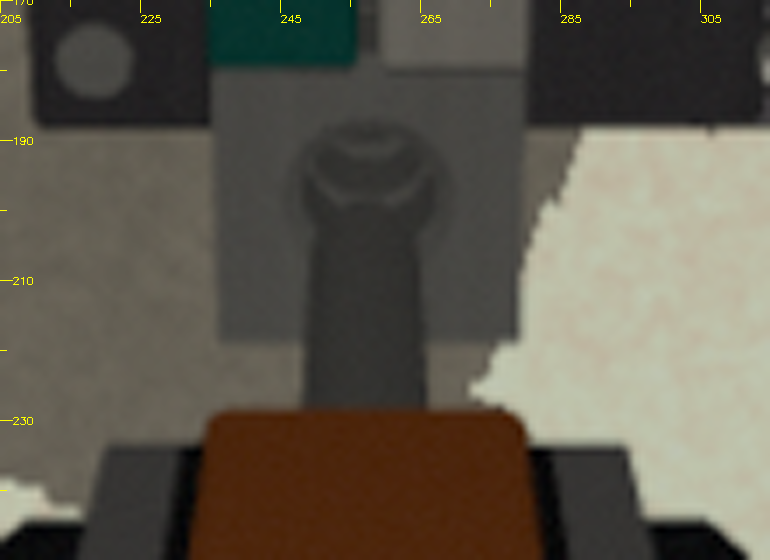

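View pics/s10c.png

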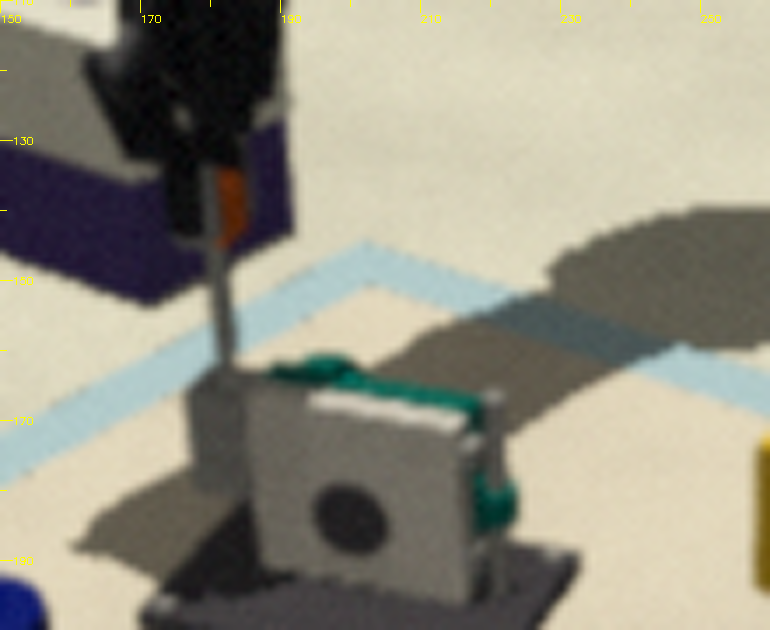

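The tip at (256,201) stands over the hole ring centred at (257,198), and the sides match. Lowering slowly while watching the force.

```bash
python3 -m inch '[[[0,0,-0.004],0,255],[[0,0,-0.008],0,255],[[0,0,-0.012],0,255],[[0,0,-0.015],0,255],[[0,0,-0.018],0,255],[[0,0,-0.018],0,255]]'
```

```text
clock: 12.65
eef_pos: [0.5792, -0.2474, 0.166]
ee_rot: [[-0.273, 0.962, -0.001], [0.962, 0.273, 0.0], [0.001, -0.001, -1.0]]
contact_force: [-0.2, 0.8, -0.6]
opening: 0.249
```

```bash
python3 -m inch '[[[0,0,-0.004],0,255],[[0,0,-0.008],0,255],[[0,0,-0.012],0,255],[[0,0,-0.016],0,255],[[0,0,-0.02],0,255],[[0,0,-0.024],0,255],[[0,0,-0.024],0,255]]'; python3 - <<'E'
from h import *
snap("wrist","w11")
E
```

```text
clock: 13.23
eef_pos: [0.5791, -0.2473, 0.1418]
ee_rot: [[-0.273, 0.962, -0.001], [0.962, 0.273, 0.0], [0.001, -0.001, -1.0]]
contact_force: [-0.2, -0.4, -0.9]
opening: 0.247
```

View pics/w11.png

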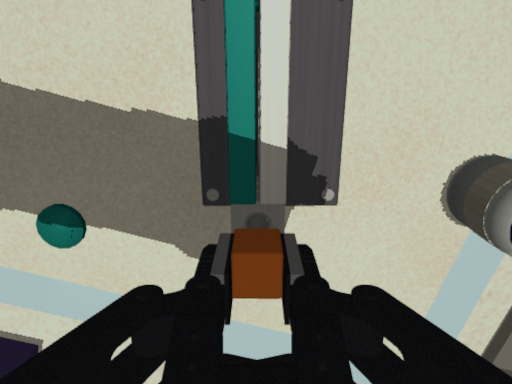

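```bash
python3 - <<'E'
from h import *
crop("w11",215,195,90,60,8,"w11c")
snap("scene","s11");crop("s11",150,110,110,90,7,"s11c")
E
```

```text
(no output)
```

View pics/w11c.png

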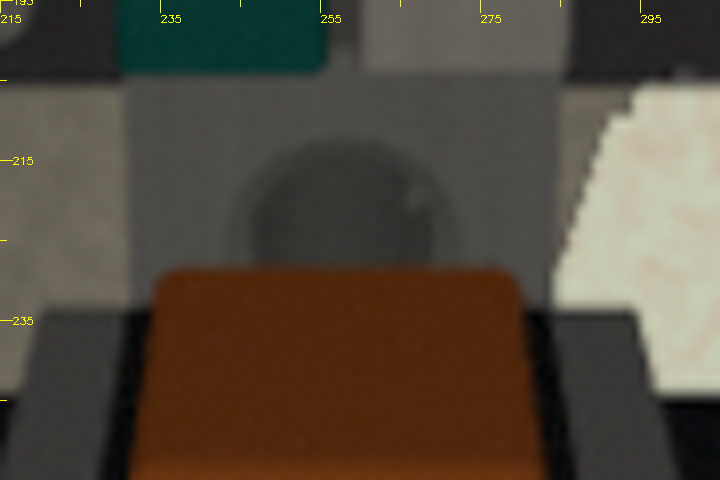

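View pics/s11c.png

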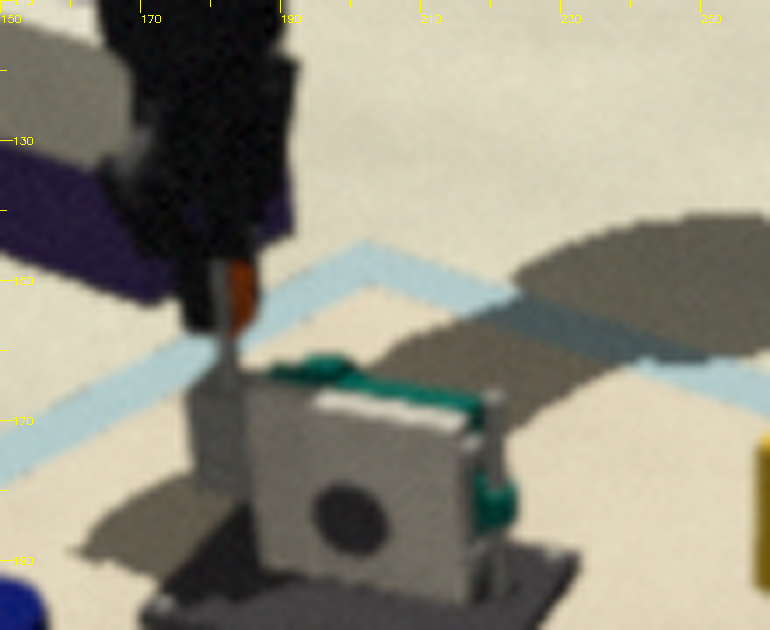

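The shank is in the hole: the ring at (257,222) is filled and the shank is shortening in the scene view. Continuing down.

```bash
python3 -m inch '[[[0,0,-0.004],0,255],[[0,0,-0.008],0,255],[[0,0,-0.012],0,255],[[0,0,-0.016],0,255],[[0,0,-0.02],0,255],[[0,0,-0.023],0,255],[[0,0,-0.025],0,255],[[0,0,-0.025],0,255]]'
```

```text
clock: 14.0
eef_pos: [0.5793, -0.2474, 0.1173]
ee_rot: [[-0.273, 0.962, -0.001], [0.962, 0.273, 0.0], [0.0, -0.0, -1.0]]
contact_force: [0.3, 0.6, -0.7]
opening: 0.248
```

```bash
python3 -m inch '[[[0,0,-0.001],0,255],[[0,0,-0.002],0,255],[[0,0,-0.003],0,255],[[0,0,-0.003],0,255]]'; python3 - <<'E'
from h import *
snap("scene","s12");crop("s12",150,110,110,90,7,"s12c")
E
```

```text
clock: 14.33
eef_pos: [0.5796, -0.2475, 0.1152]
ee_rot: [[-0.272, 0.962, 0.0], [0.962, 0.272, -0.0], [-0.0, 0.0, -1.0]]
contact_force: [-1.7, 0.4, 5.0]
opening: 0.243
```

View pics/s12c.png

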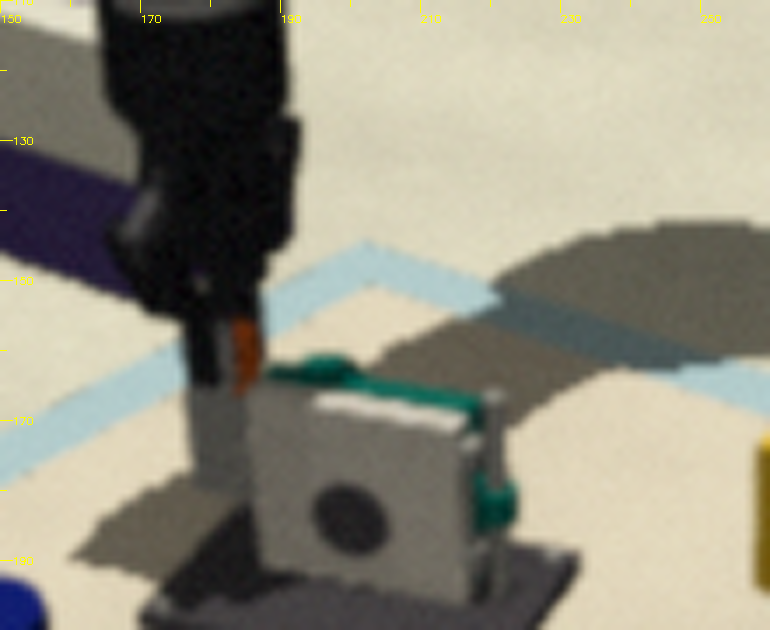

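The head is seated on the eye: 5 N upward at TCP z 0.1152, as predicted. Releasing and rising.

```bash
python3 -m inch '[[[0,0,0],0,200],[[0,0,0],0,100],[[0,0,0],0,0],[[0,0,0],0,0],[[0,0,0.01],0,0],[[0,0,0.04],0,0],[[0,0,0.08],0,0],[[0,0,0.11],0,0],[[-0.014,0.03,0.11],0,0],[[-0.02,0.061,0.09],0,0]]'; python3 -m inch '[[[0,0,0],0,0],[[0,0,0],0,0]]'; python3 - <<'E'
from h import *
snap("scene","s13");crop("s13",150,110,110,90,7,"s13c")
snap("top","t13");crop("t13",280,160,120,110,6,"t13c")
snap("wrist","w13")
E
```

```text
clock: 15.22
eef_pos: [0.5607, -0.1878, 0.2098]
ee_rot: [[-0.269, 0.963, 0.007], [0.963, 0.269, -0.003], [-0.005, 0.006, -1.0]]
contact_force: [1.9, 0.0, -1.5]
opening: 1.001
clock: 15.38
eef_pos: [0.5592, -0.1849, 0.2052]
ee_rot: [[-0.275, 0.961, -0.0], [0.961, 0.275, 0.0], [0.0, -0.0, -1.0]]
contact_force: [-0.0, -0.4, 0.1]
opening: 0.998
```

View pics/s13c.png

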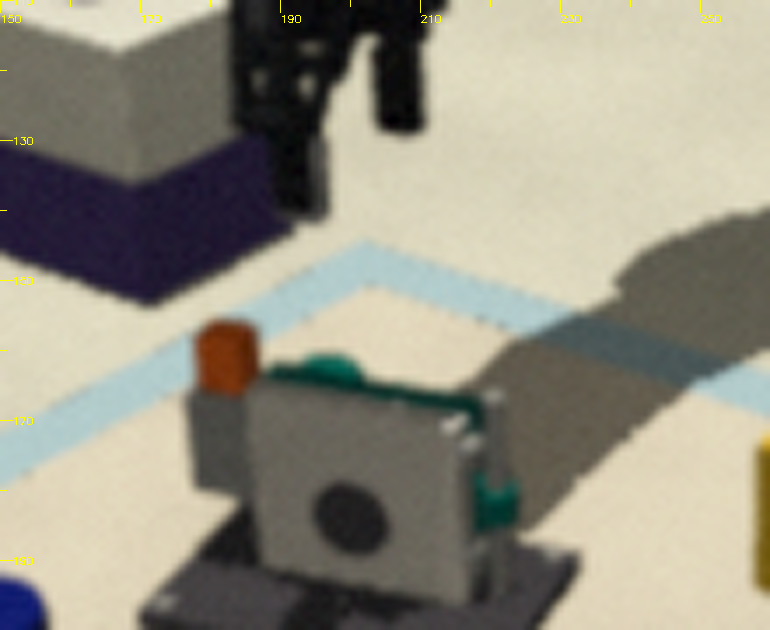

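View pics/w13.png

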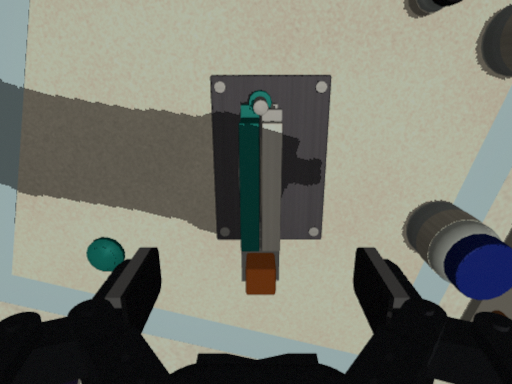

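The pin is home: its head at (228,355 in the crop) sits on the upper eye, and the halves are shut. Now straddling both halves at cell y≈0, above the port discs.

```bash
python3 -m inch '[[[0.0035,-0.003,-0.03],0,0],[[0.0035,-0.003,-0.06],0,0],[[0.0035,-0.003,-0.09],0,0],[[0.0035,-0.003,-0.11],0,0],[[0.0035,-0.003,-0.119],0,0],[[0.0035,-0.003,-0.119],0,0],[[0.0035,-0.003,-0.119],0,0]]'; python3 - <<'E'
from h import *
snap("wrist","w14")
E
```

```text
clock: 16.12
eef_pos: [0.5634, -0.1899, 0.0865]
ee_rot: [[-0.272, 0.962, 0.0], [0.962, 0.272, -0.0], [-0.0, 0.0, -1.0]]
contact_force: [0.5, -0.3, 1.3]
opening: 0.998
```

View pics/w14.png

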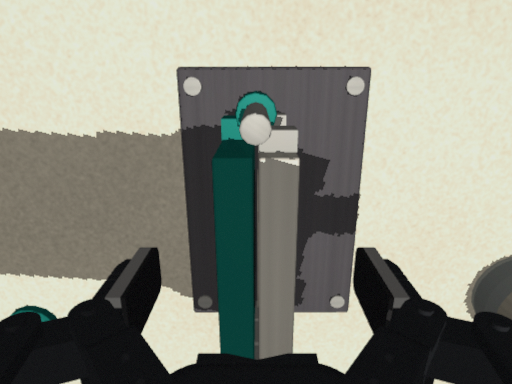

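The halves are centred between the open pads, with the seam at u≈257 and the pads at 150 and 362. Squeezing.

```bash
python3 -m inch '[[[0,0,0],0,120],[[0,0,0],0,140],[[0,0,0],0,255],[[0,0,0],0,255],[[0,0,0],0,255],[[0,0,0],0,255],[[0,0,0],0,255],[[0,0,0],0,255]]' 60; python3 - <<'E'
from h import *
s=get_state();print(np.round(s["wrist_torque"],2))
snap("wrist","w15");snap("scene","s15");crop("s15",150,100,110,95,7,"s15c")
E
```

```text
clock: 16.83
eef_pos: [0.5632, -0.1896, 0.0864]
ee_rot: [[-0.273, 0.962, 0.001], [0.962, 0.273, -0.0], [-0.001, 0.0, -1.0]]
contact_force: [-1.2, 0.6, 8.4]
opening: 0.339
[-0.05  0.51  0.14]
```

View pics/w15.png

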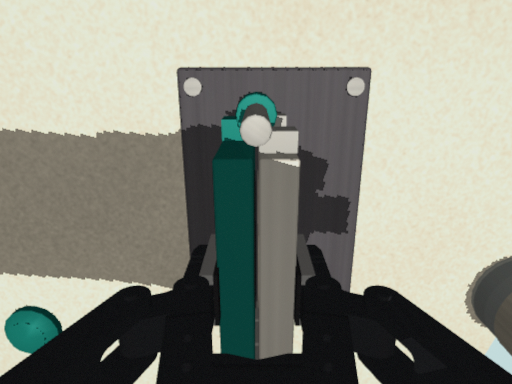

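View pics/s15c.png

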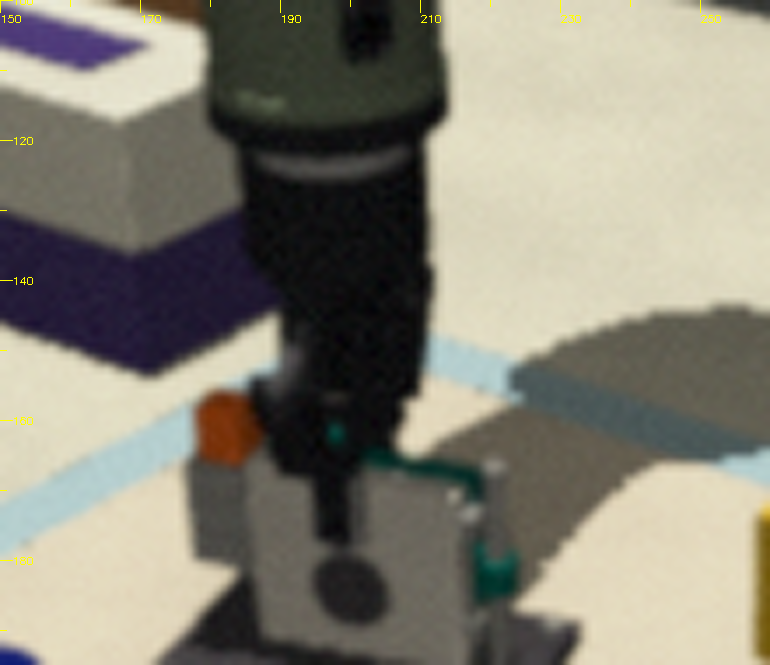

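```bash
python3 -m inch '[[[0,0,0],0,255],[[0,0,0],0,255],[[0,0,0],0,255],[[0,0,0],0,255],[[0,0,0],0,255],[[0,0,0],0,255]]' 60; python3 - <<'E'
from h import *
b,_=snap("top","t16");cv2.imwrite("pics/t16b.png",b)
E
```

```text
clock: 17.43
eef_pos: [0.5633, -0.1895, 0.0864]
ee_rot: [[-0.273, 0.962, 0.001], [0.962, 0.273, -0.0], [-0.001, 0.0, -1.0]]
contact_force: [-1.0, -0.5, 8.0]
opening: 0.335
```

View pics/t16.png

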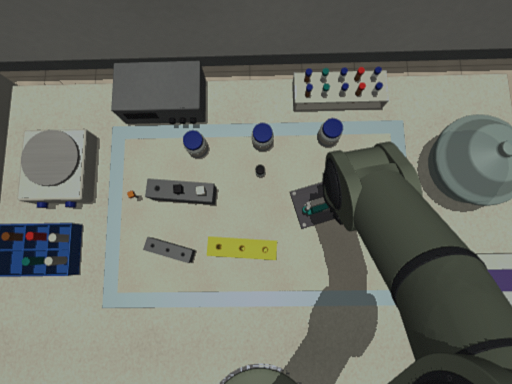

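The jars, vial and both short pins are where they started, and the squeeze is steady. Handing in.

```bash
python3 -c "
from workcell import *
print(hand_in())"
```

```text
the job is handed in; nothing more can be done
None
```

I shut the teal front half, seated the long orange pin in the aligned holes, and handed in at about 17.5 s (limit 67 s) while still squeezing the two halves. No verdict is reported, so these are my own last checks:

- **Front half:** it met its stop at about 19 N, and the later close-up pictures show no gap.
- **Pin:** the head met the upper eye with 5 N upward, at the height I expected, and was still seated in the pictures after I let go.
- **Squeeze:** the gripper is set to 60 N, and the opening held steady at 0.335–0.339, about 29 mm on halves 30 mm thick. The net sideways force is about 1 N. The 8 N upward force on the tool stayed steady. The force on each half was not measured separately.
- **Other items:** in the last top view the jars, vial and both short pins are where they started. The arm hid the valve cap there, but the last wrist picture shows it still in place.

My measurements of the hole position disagreed by a few millimetres between cameras, so I used the closest wrist view and the pin went in without resistance.

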